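Air the washed container: flip its hinged lid back

ROBOT

A 6-joint arm with a two-finger parallel gripper is mounted at the origin on the work surface. World frame = base frame: x ahead of the robot, y to its left, z up, the work surface at z = 0. Lengths are in m, angles in rad, forces in N, time in s.
With the tool pointing down it reaches from about 0.3 to 0.875 m from the base axis. Payload 4.2 kg.
Tool frame: the origin (TCP) lies on the centre line of the jaws, within the pads' length; the fingertips stand robot.tip_reach ahead of it and the grasp point (between the pads) lies 2 mm behind it (robot.tip_reach is the distance from the TCP to the fingertips, in m); z points along the fingers, y is the direction in which the jaws open and shut (so a half turn about z gives the same grasp; the last joint's range is limited). The gripper opens to 85 mm and grips with 20 to 120 N. Pads are 22 mm wide; open, the fingers measure 114 mm over their backs; the gripper's body (76 mm by 85 mm) begins 54 mm behind the grasp point. The pads swing forward as they close: fully open they stand 13 mm farther back than shut.
Start: joints at [-1.167, 0.32, 1.565, -0, 1.257, -0.02], TCP at [0.236, -0.524, 0.248] pointing down, gripper open.
Joint ranges: [-3.11, 3.11], [-0.84, 2.01], [0.21, 2.61], [-1.34, 4.49], [0.05, 2.63], [-2.56, 2.56]. Speed limits (rad/s): [2.57, 2.57, 3.14, 3.14, 3.14, 3.14].

INTERFACE

Orientations are given as a unit quaternion [x, y, z, w].
In Python, from plant import sensors, eyes, finish_job, robot gives the robot as it stands. The module is installed in compiled form; this text tells all that it offers.
- The arm moves only by the shell command python3 -m handwheel 'ROWS' [OPENING]. ROWS is JSON, a list of rows, each an object with "travel": the shift along the tool's x, y, z in mm, a list of three; "angular": the turn, a rotation vector about the tool's x, y, z in rad, a list of three. In form: [{"travel": [tx, ty, tz], "angular": [rx, ry, rz]}, ...]. A call has 1 to 10 rows; each row shifts and turns the commanded pose from where the row before left it, along the tool's axes as they then stand; what a row does not reach is not made up. A row lasts 1/10 s, in which the tool goes at most 50 mm and 8.59 degrees, less where a joint would pass 70% of its speed; a pose out of reach is approached as far as the arm can. A call with a gripper value outside its range is refused whole. OPENING is the closure in counts, from 0 (fully open) to 255 (shut), set as the call begins (- or left out, the last holds). The fingers move at their own pace and stop on an object; the grip force is fixed at half the most. Time passes only in rows, so rows that do not move let the fingers close. It gives the time, the measured TCP pose, the force and the opening at its end, in the units of the state.
- sensors.observe(): the state, without advancing time (a new reading comes with each control period).
- eyes.read_camera(name): name is "scene" or "top"; returns the picture (480x640x3 uint8, red, green, blue); there is no depth.
- eyes.camera_model(name): a dict with "intrinsics" (3x3 intrinsics, pixels), "R" (3x3) and "t" (3): a world point X has camera coordinates R X + t. Camera axes: x right, y down, z forward; pixel columns grow to the right and rows downward; lengths in m; the calibration is good to about 2 mm. A picture is of the moment at which its call begins. camera_model takes no time and is no camera call.
- finish_job(): hands the job in, once; it reports no verdict.
The state is a dict: "clock": time; "joint_positions": joint angles; "joint_vel": joint speeds; "joint_efforts": joint torques, N m; "position": TCP position; "tool_rot": TCP orientation; "contact_force": force on the tool from outside, world axes, zero at the start; "ft_torque": the same for the moment, N m; "grip_width": finger opening in m.
Only numpy, scipy, OpenCV 4.12 (cv2) and the standard library are available. Lean on these libraries where they do the work, as an engineer would, in place of code of your own. Each camera call takes 0.05 s, during which the arm holds its last target. There are 200 camera calls.

TASK

Without gripping or lifting anything, gently push the enamel cup sideways along the plank, to either side, until it stands upright wholly past one end of the larger glass container and no longer in front of it. Then put a fingertip under the tab of that container's lid and flip the lid up and over, past its balance point, so that it stays fully back by itself. The container stays where it stands, and everything else is left alone.

Things in the scene. Friction and masses are not known exactly. Their poses are not given: they have to be found in the camera images.
- container: The larger glass food container, 110 (its x) by 160 (its y) mm, walls 5 mm, 66 mm high without the lid, about 1.3 kg with it, empty, standing loose on the plank. Origin at the centre of its underside, z up, its -x side is the front (with the lid's tab), its +x side carries the hinge.
- lid (a joint): Angle of the grey plastic lid (120 by 170 mm, 8 mm thick, about 0.12 kg) of the larger container, rad: 0 closed and flat, 1.57 upright, 2.0 fully back against its stop. The hinge is nearly free (no spring, no catch; the clips are undone): the lid falls shut when let go below about 1.55 and falls back to the stop when let go above about 1.7.
- hinge (a point): Centre of the lid's hinge line, fixed to the container: 59 mm behind the container's origin (its +x), 66 mm up. The hinge line runs along the container's y. The underside of the lid and of its tab lies 1 mm above this height when closed.
- tab (a point): Middle of the underside of the tab, the front clip of the lid, which sticks straight out at the middle of the lid's front edge, 130 mm from the hinge line. The tab is 60 mm wide, 5 mm thick, reaches 24 mm beyond the lid's front edge (142 mm from the hinge line, 28 mm beyond the glass), and moves with the lid. At its start it is 67 mm above the plank, with free space below it.
- cup: White enamelled tin cup with a handle, 76 mm across, 78 mm high, about 0.14 kg, open at the top, standing just in front of the tab. Origin at the centre of its underside, z up. The handle is at its own +y, reaches about 35 mm beyond the wall and points roughly towards the robot.
- small_box: Smaller closed glass container with a clipped-down lid, 98 by 98 by 58 mm; leave alone. Origin at the centre of its underside.
- bowl: White melamine bowl, 124 mm across, 50 mm high; leave alone. Origin at the centre of its underside.
- tumbler: Clear tumbler, 66 mm across, 100 mm high; leave alone. Origin at the centre of its underside.
- soap: Clear soap bottle, 60 mm across, 170 mm high; leave alone. Origin at the centre of its underside.
- spoon: Wooden spoon, 200 mm long, lying along its x; leave alone. Origin under its middle.
- jar: Glass jar with a steel cap, 72 mm across, 90 mm high; leave alone. Origin at the centre of its underside.
Things that resemble listed ones, but are neither listed nor needed, are in the scene too. Leave any pink, purple or red look-alike of the container alone.

How it is judged:
On the way, in this order (a step that is already met when the one before it is completed fails the run):
1. the cup stands past an end of the larger container while the lid is still shut ((y of cup in the frame of container above 0.11 m or y of cup in the frame of container below -0.11 m) and angle between cup's own z axis and vertical below 0.1 rad and value of joint lid below 0.15 rad), for 0.2 s.
2. the lid is flipped past its balance point and lies back (value of joint lid above 1.85 rad), for 0.2 s.
At the end, for the whole second after the job is handed in: The lid of the larger container rests back by itself (more than 1.85 rad, still); the cup stands upright and at rest on the plank with its centre more than 110 mm to either side of the container's middle along the container's y; the container stands level, within 40 mm of where it was (value of joint lid above 1.85 rad and velocity of joint lid between -0.1 and 0.1 rad/s and (y of cup in the frame of container above 0.11 m or y of cup in the frame of container below -0.11 m) and angle between cup's own z axis and vertical below 0.1 rad and height (world z) of cup below 0.006 m and linear speed of cup below 0.02 m/s and distance of container from where it was at the start of the episode below 0.04 m and angle between container's own z axis and vertical below 0.05 rad); the robot touches nothing.
It fails at once if the cup is lifted more than 15 mm or tipped over 0.35 rad (height (world z) of cup above 0.015 m or angle between cup's own z axis and vertical above 0.35 rad).
It fails at once if the cup is gripped or struck (finger force over 18 N) (contact force between the fingers and cup above 18 N).
It fails at once if the container is lifted, tipped or shoved 40 mm (height (world z) of container above 0.012 m or angle between container's own z axis and vertical above 0.15 rad or distance of container from where it was at the start of the episode above 0.04 m).
It fails at once if the container or its lid is gripped or forced (finger force over 25 N) (contact force between the fingers and container above 25 N).
It fails at once if a bystander is moved more than 30 mm (distance of any of small_box, bowl, tumbler, soap, spoon, jar from where it was at the start of the episode above 0.03 m).
It also fails if it takes over 51 s, if anything falls off the work surface, if the arm or the gripper's body presses on something with over 40 N, if the wrist force passes 120 N, or if a joint passes its speed limit or range.

## Working session

There is one attempt and no reset: what is moved stays moved. The work goes in short steps, Python scripts to look and compute and a shell command to move; the robot and the scene stay as the last step left them, time stands still between calls to the robot, and variables do not carry over. Pictures are saved under pics/ and viewed, about 8 in all and at most 12, crops included, and the job is handed in when it is done.

```bash
mkdir -p pics
python3 - <<'E'
from plant import sensors, eyes, robot
import cv2,numpy as np
for n in("scene","top"):
    im=eyes.read_camera(n); cv2.imwrite(f"pics/{n}0.png",im[:,:,::-1]); m=eyes.camera_model(n); print(n,{k:np.round(v,4).tolist() for k,v in m.items()})
print(sensors.observe(), robot.tip_reach)
E
```

```text
scene {'intrinsics': [[540.733, 0.0, 313.7444], [0.0, 540.733, 245.6255], [0.0, 0.0, 1.0]], 'R': [[0.1086, 0.994, 0.0087], [0.8408, -0.0872, -0.5343], [-0.5303, 0.0653, -0.8453]], 't': [-0.0356, -0.3874, 1.4706]}
top {'intrinsics': [[602.4163, 0.0, 326.4622], [0.0, 602.4163, 236.6888], [0.0, 0.0, 1.0]], 'R': [[0.0086, -0.9999, -0.011], [-0.9959, -0.0076, -0.0899], [0.0898, 0.0117, -0.9959]], 't': [-0.0099, 0.4961, 1.2999]}
{'clock': 0.1, 'joint_positions': array([-1.16698225e+00,  3.20213262e-01,  1.56552007e+00,  3.07135993e-06,
        1.25739350e+00, -1.99795558e-02]), 'joint_vel': array([-0.0017406 , -0.00203354, -0.00359522,  0.00075032, -0.00170526,
       -0.00126294]), 'joint_efforts': array([ 8.35057308e-04, -4.16407835e+01, -2.34703410e+01,  4.64151469e-05,
        4.87226716e-03, -1.49943384e-05]), 'position': array([ 0.23631422, -0.52377559,  0.24758911]), 'tool_rot': array([ 9.77633557e-01,  2.10314144e-01, -1.44882093e-04, -7.53285290e-04]), 'contact_force': array([ 0.96916408,  0.18859843, -0.1546053 ]), 'ft_torque': array([-0.00267627, -0.04389026,  0.00846821]), 'grip_width': 0.08567191084252976} 0.017
```

View pics/scene0.png

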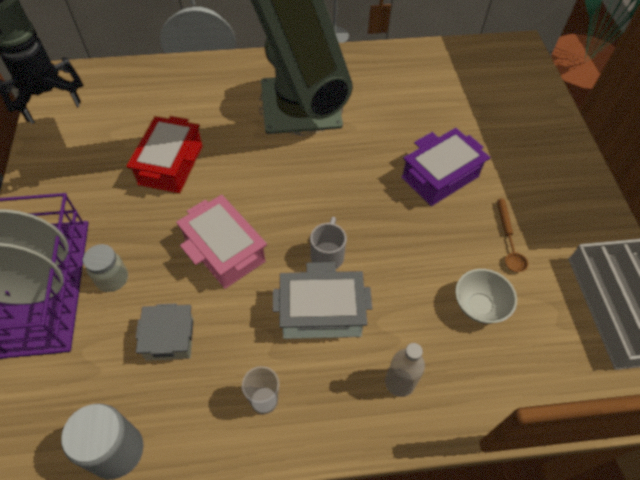

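View pics/top0.png

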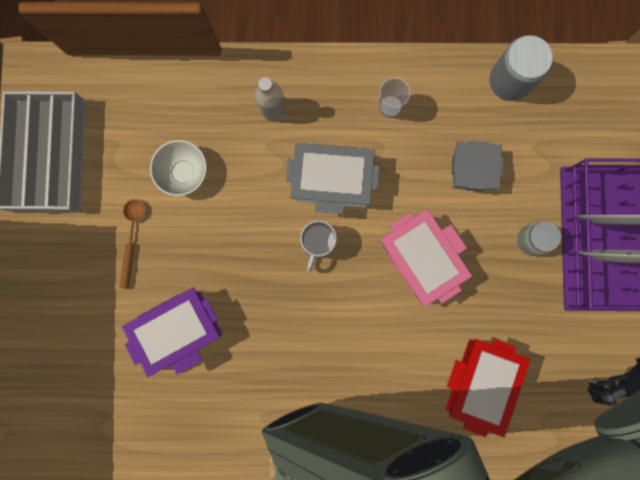

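The scene view shows the grey-lidded container at (320,300), with its tab at (322,270), and the cup at (328,243). In the top view they are at (333,175) and (318,240). The pink (425,258), purple (172,332) and red (490,385) boxes are look-alikes, and the small grey box (478,166) is `small_box`. The larger grey box with its tab towards the cup fits the description. I'll measure it and confirm it in a crop. The left side (+y) has the most free room.

```bash
cat > h.py <<'E'
import numpy as np,cv2
from plant import sensors, eyes
def ray(n,p,z):
    m=eyes.camera_model(n);K,R,t=[np.array(m[k]) for k in("intrinsics","R","t")]
    c=-R.T@t; d=R.T@np.linalg.inv(K)@np.array([p[0],p[1],1.]); return c+d*(z-c[2])/d[2]
def proj(n,X):
    m=eyes.camera_model(n);K,R,t=[np.array(m[k]) for k in("intrinsics","R","t")]
    q=K@(R@np.array(X)+t); return q[:2]/q[2]
E
python3 - <<'E'
from h import *
for n,box,gb in(("top",(270,120,400,220),None),("scene",(262,250,380,350),None)):
    im=cv2.imread(f"pics/{n}0.png"); hsv=cv2.cvtColor(im,cv2.COLOR_BGR2HSV)
    x0,y0,x1,y1=box
    lab=np.zeros(im.shape[:2],np.uint8); lab[y0:y1,x0:x1]=((hsv[y0:y1,x0:x1,2]>150)&(hsv[y0:y1,x0:x1,1]<60))*255
    c=max(cv2.findContours(lab,0,1)[0],key=cv2.contourArea); r=cv2.minAreaRect(c)
    P=np.array([ray(n,p,.075)[:2] for p in cv2.boxPoints(r)]); print(n,"label px",np.round(r[0],1),"xy",P.mean(0).round(4),"corners",P.round(3).tolist())
    g=np.zeros_like(lab); g[y0:y1,x0:x1]=((hsv[y0:y1,x0:x1,1]<70))*255
    g=cv2.morphologyEx(g,cv2.MORPH_OPEN,np.ones((3,3)))
    print("val/sat lid",hsv[150,310] if n=="top" else hsv[282,350])
    cv2.imwrite(f"pics/g_{n}.png",g)
im=cv2.imread("pics/top0.png")[110:290,240:440]; im=cv2.convertScaleAbs(im,alpha=1.4,beta=15)
cv2.imwrite("pics/crop0.png",cv2.resize(im,None,fx=3.3,fy=3.3,interpolation=cv2.INTER_CUBIC))
E
```

```text
top label px [332.  172.9] xy [ 0.6278 -0.017 ] corners [[0.593, 0.05], [0.673, 0.045], [0.662, -0.085], [0.583, -0.078]]
val/sat lid [ 30   5 109]
scene label px [322.5 297.5] xy [ 0.6284 -0.016 ] corners [[0.583, -0.077], [0.597, 0.054], [0.673, 0.042], [0.66, -0.083]]
val/sat lid [ 20  33 169]
```

View pics/crop0.png

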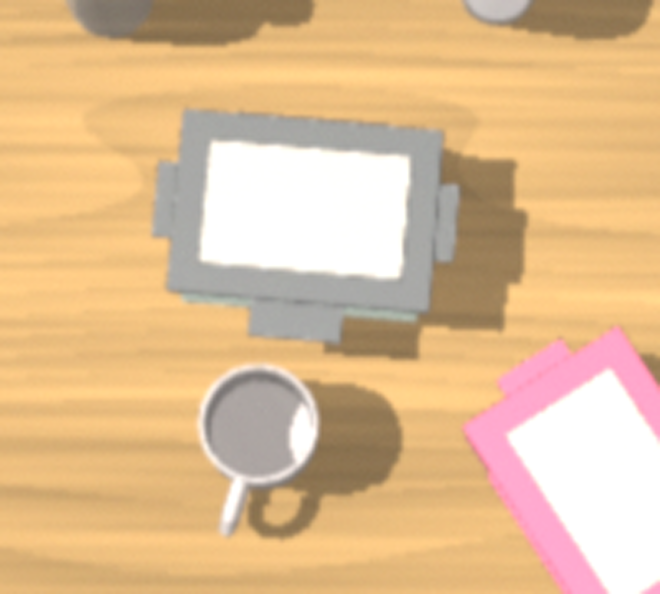

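The crop confirms it: the grey lid has its tab at crop (295,320), next to the cup at (260,425), whose handle points to the robot. The label gives the container centre as about (0.628,-0.0165) with yaw about -0.083, and the two views agree within 1 mm.

Run:
```python
from h import *
s=lambda u,v:(240+u/3.3,110+v/3.3)
O=np.array([.628,-.0165]); yaw=-.083; ex=np.array([np.cos(yaw),np.sin(yaw)]); ey=np.array([-ex[1],ex[0]])
cup=ray("top",s(260,424),.078)[:2]; d=[np.linalg.norm(ray("top",s(*p),.078)[:2]-ray("top",s(*q),.078)[:2]) for p,q in(((200,424),(319,424)),((260,365),(260,485)))]
cs=ray("scene",(328,237),.078)[:2]
loc=lambda p:np.round([(p-O)@ex,(p-O)@ey],4)
print("cup",cup,cs,"diam",d,"local",loc(cup))
print("tab corner local",[loc(ray("top",s(*p),.071)[:2]) for p in((249,333),(340,342))])
print("lid corners local",[loc(ray("top",s(*p),.075)[:2]) for p in((185,110),(443,130),(430,310),(168,290))])
for z in(.05,.075): print("pink corner",ray("top",s(465,428),z)[:2],loc(ray("top",s(465,428),z)[:2]))
print("bowl",loc(ray("top",(178,168),.05)[:2]))
print("start TCP world for d=.068:",cup-.068*ey, "ey",ey)
from scipy.spatial.transform import Rotation as Rn
o=sensors.observe(); R=Rn.from_quat(o["tool_rot"])
print("travel tool mm",R.inv().apply(np.r_[cup-.068*ey,.15]-o["position"])*1000)
T=Rn.from_matrix(np.c_[np.r_[ey,0],np.r_[ex,0],[0,0,-1.]]); print("rotvec",(R.inv()*T).as_rotvec())
```

```text
cup [0.48726343 0.00957869] [0.4898189  0.01196356] diam [np.float64(0.07580270404464792), np.float64(0.07670761375018523)] local [-0.1424  0.0143]
tab corner local [array([-0.084,  0.027]), array([-0.0845, -0.0318])]
lid corners local [array([0.0568, 0.0817]), array([ 0.0585, -0.0857]), array([-0.0592, -0.0873]), array([-0.0614,  0.0813])]
pink corner [ 0.48811403 -0.12306271] [-0.1306 -0.1178]
pink corner [ 0.48596824 -0.12109059] [-0.1329 -0.116 ]
bowl [-0.0144  0.3348]
start TCP world for d=.068: [ 0.4816259  -0.05818722] ey [0.08290473 0.99655748]
travel tool mm [ 415.06663058 -323.3732173    98.09915386]
rotvec [-1.36844749e-03 -8.46334387e-04 -1.06400342e+00]
```

```bash
python3 -m handwheel '[{"travel":[0,0,0],"angular":[0,0,-0.133]},{"travel":[0,0,0],"angular":[0,0,-0.133]},{"travel":[0,0,0],"angular":[0,0,-0.133]},{"travel":[0,0,0],"angular":[0,0,-0.133]},{"travel":[0,0,0],"angular":[0,0,-0.133]},{"travel":[0,0,0],"angular":[0,0,-0.133]},{"travel":[0,0,0],"angular":[0,0,-0.133]},{"travel":[0,0,0],"angular":[0,0,-0.133]}]' 135
for i in 1 2; do :; done
python3 -m handwheel '[{"travel":[24.2,10.3,4.9],"angular":[0,0,0]},{"travel":[24.2,10.3,4.9],"angular":[0,0,0]},{"travel":[24.2,10.3,4.9],"angular":[0,0,0]},{"travel":[24.2,10.3,4.9],"angular":[0,0,0]},{"travel":[24.2,10.3,4.9],"angular":[0,0,0]},{"travel":[24.2,10.3,4.9],"angular":[0,0,0]},{"travel":[24.2,10.3,4.9],"angular":[0,0,0]},{"travel":[24.2,10.3,4.9],"angular":[0,0,0]},{"travel":[24.2,10.3,4.9],"angular":[0,0,0]},{"travel":[24.2,10.3,4.9],"angular":[0,0,0]}]'
python3 -m handwheel '[{"travel":[24.2,10.3,4.9],"angular":[0,0,0]},{"travel":[24.2,10.3,4.9],"angular":[0,0,0]},{"travel":[24.2,10.3,4.9],"angular":[0,0,0]},{"travel":[24.2,10.3,4.9],"angular":[0,0,0]},{"travel":[24.2,10.3,4.9],"angular":[0,0,0]},{"travel":[24.2,10.3,4.9],"angular":[0,0,0]},{"travel":[24.2,10.3,4.9],"angular":[0,0,0]},{"travel":[24.2,10.3,4.9],"angular":[0,0,0]},{"travel":[24.2,10.3,4.9],"angular":[0,0,0]},{"travel":[24.2,10.3,4.9],"angular":[0,0,0]}]'
```

```text
clock: 0.9
position: [0.2364, -0.5239, 0.2478]
tool_rot: [0.734, 0.679, 0.0, -0.0]
contact_force: [0.8, -0.8, -0.6]
grip_width: 0.04
clock: 1.9
position: [0.3593, -0.2904, 0.1989]
tool_rot: [0.736, 0.677, -0.0, -0.0]
contact_force: [-0.3, 0.3, 0.2]
grip_width: 0.0405
clock: 2.9
position: [0.4821, -0.0578, 0.1499]
tool_rot: [0.736, 0.677, -0.0, -0.0]
contact_force: [-0.3, 0.0, -0.3]
grip_width: 0.0401
```

```bash
python3 -m handwheel '[{"travel":[0,0,20],"angular":[0,0,0]},{"travel":[0,0,20],"angular":[0,0,0]},{"travel":[0,0,20],"angular":[0,0,0]},{"travel":[0,0,20],"angular":[0,0,0]},{"travel":[0,0,20],"angular":[0,0,0]},{"travel":[0,0,16],"angular":[0,0,0]},{"travel":[0,0,0],"angular":[0,0,0]}]'
python3 -m handwheel '[{"travel":[5,0,0],"angular":[0,0,0]},{"travel":[5,0,0],"angular":[0,0,0]},{"travel":[4,0,0],"angular":[0,0,0]},{"travel":[3,0,0],"angular":[0,0,0]},{"travel":[3,0,0],"angular":[0,0,0]},{"travel":[3,0,0],"angular":[0,0,0]},{"travel":[3,0,0],"angular":[0,0,0]},{"travel":[3,0,0],"angular":[0,0,0]},{"travel":[3,0,0],"angular":[0,0,0]},{"travel":[3,0,0],"angular":[0,0,0]}]'
python3 -m handwheel '[{"travel":[3,0,0],"angular":[0,0,0]},{"travel":[3,0,0],"angular":[0,0,0]},{"travel":[3,0,0],"angular":[0,0,0]},{"travel":[3,0,0],"angular":[0,0,0]},{"travel":[3,0,0],"angular":[0,0,0]}]'
python3 - <<'E'
from h import *
a=eyes.read_camera("top")[110:290,200:440,::-1];b=eyes.read_camera("scene")[170:350,230:470,::-1]
cv2.imwrite("pics/p1.png",cv2.resize(np.hstack([a,b]),None,fx=1.66,fy=1.66))
print(sensors.observe()["contact_force"])
E
```

```text
clock: 3.6
position: [0.4801, -0.0587, 0.0323]
tool_rot: [0.736, 0.677, -0.002, -0.002]
contact_force: [-0.4, 0.4, 0.3]
grip_width: 0.0407
clock: 4.6
position: [0.485, -0.024, 0.0345]
tool_rot: [0.736, 0.677, 0.0, 0.0]
contact_force: [0.5, -1.6, 2.2]
grip_width: 0.0405
clock: 5.1
position: [0.4861, -0.0089, 0.0344]
tool_rot: [0.736, 0.677, 0.0, 0.0]
contact_force: [-0.5, -3.3, 3.5]
grip_width: 0.0399
[-1.04692438 -0.63856125  3.15487336]
```

View pics/p1.png

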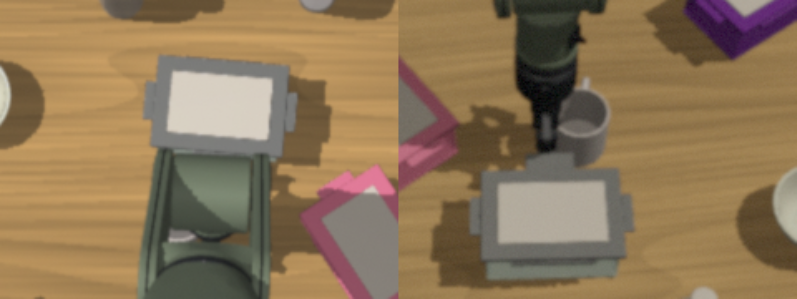

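The cup is moving upright, cradled against the fingers: it is at (583,125) in the scene half. There is about 3 N of upward force on the tool, so I'll raise it slightly and continue.

```bash
python3 -m handwheel '[{"travel":[0,0,-3],"angular":[0,0,0]},{"travel":[0,0,-2],"angular":[0,0,0]},{"travel":[3,0,0],"angular":[0,0,0]},{"travel":[3,0,0],"angular":[0,0,0]},{"travel":[4,0,0],"angular":[0,0,0]},{"travel":[4,0,0],"angular":[0,0,0]},{"travel":[4,0,0],"angular":[0,0,0]},{"travel":[4,0,0],"angular":[0,0,0]},{"travel":[4,0,0],"angular":[0,0,0]},{"travel":[4,0,0],"angular":[0,0,0]}]'
python3 -m handwheel '[{"travel":[4,0,0],"angular":[0,0,0]},{"travel":[4,0,0],"angular":[0,0,0]},{"travel":[4,0,0],"angular":[0,0,0]},{"travel":[4,0,0],"angular":[0,0,0]},{"travel":[4,0,0],"angular":[0,0,0]},{"travel":[4,0,0],"angular":[0,0,0]},{"travel":[4,0,0],"angular":[0,0,0]},{"travel":[4,0,0],"angular":[0,0,0]}]'
python3 - <<'E'
from h import *
b=eyes.read_camera("scene")[170:350,230:470,::-1]
cv2.imwrite("pics/p2.png",cv2.resize(b,None,fx=2.5,fy=2.5))
print(sensors.observe()["contact_force"])
E
```

```text
clock: 6.2
position: [0.4885, 0.0212, 0.0393]
tool_rot: [0.736, 0.677, -0.0, 0.0]
contact_force: [0.3, -1.6, 0.7]
grip_width: 0.0404
clock: 7.0
position: [0.4912, 0.0531, 0.0393]
tool_rot: [0.736, 0.677, -0.0, 0.0]
contact_force: [-0.4, -1.5, 1.4]
grip_width: 0.0404
[ 0.40121147 -1.02205455 -0.659024  ]
```

View pics/p2.png

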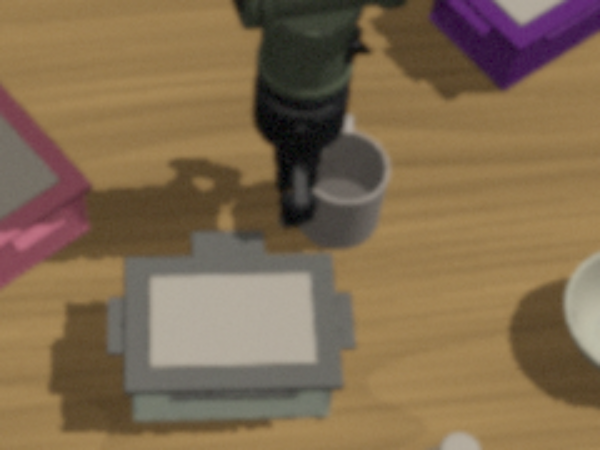

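The cup stays upright at crop (345,185). It is about 0.10 m along the container's y, so I'll push another 36 mm, back off and look.

```bash
python3 -m handwheel '[{"travel":[4,0,0],"angular":[0,0,0]},{"travel":[4,0,0],"angular":[0,0,0]},{"travel":[4,0,0],"angular":[0,0,0]},{"travel":[4,0,0],"angular":[0,0,0]},{"travel":[4,0,0],"angular":[0,0,0]},{"travel":[4,0,0],"angular":[0,0,0]},{"travel":[4,0,0],"angular":[0,0,0]},{"travel":[4,0,0],"angular":[0,0,0]},{"travel":[3,0,0],"angular":[0,0,0]},{"travel":[1,0,0],"angular":[0,0,0]}]'
python3 -m handwheel '[{"travel":[-3,0,0],"angular":[0,0,0]},{"travel":[-7,0,0],"angular":[0,0,0]},{"travel":[-10,0,0],"angular":[0,0,0]},{"travel":[-10,0,0],"angular":[0,0,0]},{"travel":[0,0,-25],"angular":[0,0,0]},{"travel":[0,0,-25],"angular":[0,0,0]},{"travel":[0,-25,-25],"angular":[0,0,0]},{"travel":[0,-25,-25],"angular":[0,0,0]},{"travel":[0,-30,-25],"angular":[0,0,0]},{"travel":[0,-30,-10],"angular":[0,0,0]}]' 255
python3 - <<'E'
from h import *
b=eyes.read_camera("scene");cv2.imwrite("pics/s3.png",b[:,:,::-1]);b=b[120:360,230:550,::-1]
cv2.imwrite("pics/p3.png",cv2.resize(b,None,fx=2.5,fy=2.5))
o=sensors.observe();print(o["contact_force"],o["joint_positions"].round(3).tolist())
E
```

```text
clock: 8.05
position: [0.4942, 0.0889, 0.0393]
tool_rot: [0.736, 0.677, -0.0, 0.0]
contact_force: [-0.9, -0.9, -0.2]
grip_width: 0.0401
clock: 9.05
position: [0.382, 0.0673, 0.1762]
tool_rot: [0.736, 0.677, 0.002, 0.001]
contact_force: [-0.7, -0.8, 0.1]
grip_width: 0.0001
[-5.03894828 -0.860134    1.50037083] [0.146, 0.085, 2.075, 0.001, 0.984, 0.229]
```

View pics/p3.png

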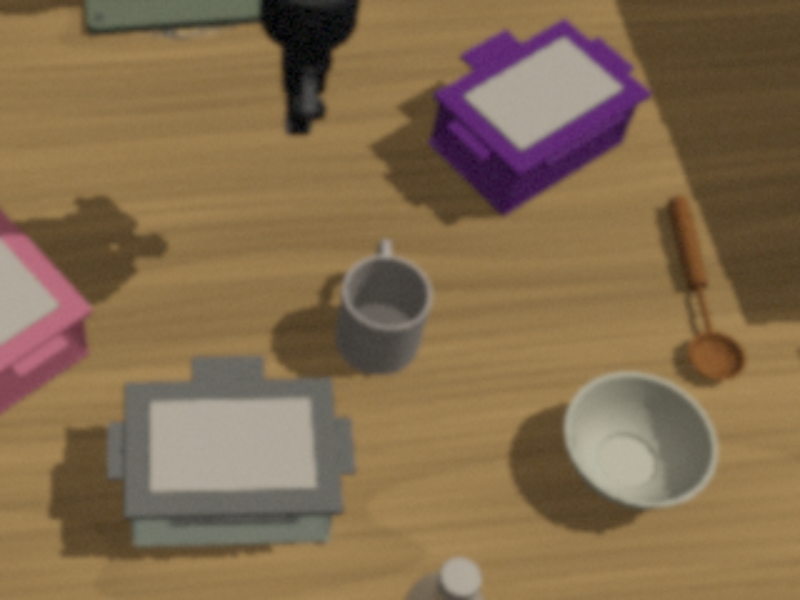

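The cup stands upright at crop (387,296), past the container's left end. I'll check its number, then make a small tilt test to learn the wrist's behaviour. The plan is to open the jaws and tilt about the jaw axis. The far finger then goes under the tab from the -y side, with the gripper body staying in front of the lid.

```bash
python3 - <<'E'
from h import *
O=np.array([.627,-.019]); ex=np.array([np.cos(.083),-np.sin(.083)]); ey=np.array([-ex[1],ex[0]])
p=ray("scene",(230+387/2.5,120+296/2.5),.078)[:2]; print("cup",p,(p-O)@ex,(p-O)@ey)
E
python3 -m handwheel '[{"travel":[0,0,-30],"angular":[0,0.14,0]},{"travel":[0,0,-30],"angular":[0,0.14,0]},{"travel":[0,0,0],"angular":[0,0,0]}]' 0
python3 - <<'E'
from h import *
o=sensors.observe();print(o["position"],o["joint_positions"].round(4).tolist(),o["tool_rot"].tolist())
E
```

```text
cup [0.50571891 0.13120543] -0.13331632170715327 0.13963356697345358
clock: 9.4
position: [0.3836, 0.0604, 0.2367]
tool_rot: [0.731, 0.668, 0.106, -0.092]
contact_force: [0.5, -0.0, -0.1]
grip_width: 0.0431
[0.38361613 0.06036654 0.23669521] [-0.0915, 0.0185, 2.0072, 0.3123, 1.1284, -0.1384] [0.7307191478017997, 0.668110978959476, 0.10596176886933001, -0.0919203479524792]
```

```bash
cat > ik.py <<'E'
from h import *
from scipy.spatial.transform import Rotation as Rn
from scipy.optimize import least_squares
lo=np.array([-3.11,-.84,.21,-1.34,.05,-2.56]);hi=np.array([3.11,2.01,2.61,4.49,2.63,2.56])
def fk(q,P):
    L1,L2,H,D,off=P; b=Rn.from_euler('z',q[0]); f=b*Rn.from_euler('y',q[1]+q[2]); R=f*Rn.from_euler('ZYZ',[q[3],q[4],q[5]+off])
    return b.apply([L1*np.sin(q[1]),0,H+L1*np.cos(q[1])])+f.apply([0,0,L2])+R.apply([0,0,D]),R
data=[([-1.16698,.320213,1.56552,0,1.257393,-.01998],[.236314,-.523776,.247589],[.977634,.210314,-.00014,-.00075]),
([-.0915,.0185,2.0072,.3123,1.1284,-.1384],[.38361613,.06036654,.23669521],[.7307191,.668111,.1059618,-.0919203])]
def fr(P): return np.concatenate([np.r_[fk(q,P)[0]-p,.1*(fk(q,P)[1].inv()*Rn.from_quat(r)).as_rotvec()] for q,p,r in data])
best=min((least_squares(fr,[.6,.4,.15,.3,o]) for o in(0,1.57,3.14,-1.57)),key=lambda s:s.cost); P=best.x
O=np.array([.627,-.019]); ex=np.array([np.cos(.083),-np.sin(.083),0]); ey=np.array([-ex[1],ex[0],0])
def tool(a): 
    z=ey*np.sin(a)-np.array([0,0,np.cos(a)]); return Rn.from_matrix(np.c_[np.cross(ex,z),ex,z])
def ik(p,R,q0):
    s=least_squares(lambda q:np.r_[fk(q,P)[0]-p,.3*(fk(q,P)[1].inv()*R).as_rotvec()],np.clip(q0,lo+.001,hi-.001),bounds=(lo,hi)); return s.x,s.cost
def tcp(x,y,z,a): return np.r_[O,0]+ex*(x-.050)+ey*y+[0,0,z]-tool(a).as_matrix()[:,2]*.004
E
python3 - <<'E'
from ik import *
print(P.round(4),"fit",np.abs(best.fun).max())
h=np.array([.059,.066]);r=.128
pts=[(-.118,-.023,.16),(-.118,-.023,.038),(-.076,-.023,.038)]
for th in np.radians([0,20,40,60,75,90]): pts.append((h[0]-r*np.cos(th)-.007,-.023,h[1]+r*np.sin(th)-.0226))
pts.append((h[0]+.028-.007,-.023,.171))
for a in(.785,):
    q=np.array(data[1][0])
    for x,y,z in pts:
        p=tcp(x,y,z,a); q,c=ik(p,tool(a),q); print((x,z),p.round(4),q.round(2),"cost %.1e"%c)
E
```

```text
[0.6039 0.4046 0.1405 0.3421 1.5708] fit 0.010663207606991687
(-0.118, 0.16) [ 0.4574 -0.0308  0.1628] [-0.56  0.4   1.98  0.72  1.28 -0.87] cost 4.0e-21
(-0.118, 0.038) [ 0.4574 -0.0308  0.0408] [-0.56  0.58  2.09  0.8   1.06 -1.09] cost 3.6e-19
(-0.076, 0.038) [ 0.4993 -0.0343  0.0408] [-0.52  0.62  2.    0.81  1.09 -1.03] cost 3.4e-30
(np.float64(-0.07600000000000001), np.float64(0.04340000000000001)) [ 0.4993 -0.0343  0.0462] [-0.52  0.61  2.    0.8   1.1  -1.02] cost 1.5e-17
(np.float64(-0.06828065546059629), np.float64(0.08717857834568561)) [ 0.507  -0.0349  0.09  ] [-0.52  0.55  1.94  0.77  1.17 -0.94] cost 8.0e-18
(np.float64(-0.04605368871922919), np.float64(0.12567681403987702)) [ 0.5291 -0.0368  0.1285] [-0.5   0.52  1.86  0.75  1.25 -0.84] cost 8.2e-31
(np.float64(-0.012000000000000018), np.float64(0.15425125168440812)) [ 0.5631 -0.0396  0.1571] [-0.48  0.53  1.75  0.74  1.31 -0.76] cost 4.8e-28
(np.float64(0.01887116222687734), np.float64(0.16703850576500073)) [ 0.5938 -0.0422  0.1699] [-0.46  0.55  1.66  0.74  1.35 -0.7 ] cost 4.1e-30
(np.float64(0.05199999999999999), np.float64(0.1714)) [ 0.6269 -0.0449  0.1742] [-0.44  0.59  1.58  0.74  1.38 -0.66] cost 1.5e-29
(np.float64(0.07999999999999999), 0.171) [ 0.6548 -0.0472  0.1738] [-0.43  0.63  1.5   0.74  1.4  -0.62] cost 6.6e-17
```

Cup y = 0.140 m in the container frame, which is good. The tilted arc is reachable within the joint ranges. Finishing the tilt.

```bash
python3 -m handwheel '[{"travel":[0,0,0],"angular":[0,0.127,0]},{"travel":[0,0,0],"angular":[0,0.127,0]},{"travel":[0,0,0],"angular":[0,0.127,0]},{"travel":[0,0,0],"angular":[0,0.127,0]},{"travel":[0,0,0],"angular":[0,0,0]}]' 0
cat > go.py <<'E'
from ik import *
import sys
x,y,z=map(float,sys.argv[1:4]); o=sensors.observe(); R=Rn.from_quat(o["tool_rot"])
print("travel mm",(R.inv().apply(tcp(x,y,z,.785)-o["position"])*1000).round(1),"rot",(R.inv()*tool(.785)).as_rotvec().round(4),"q",o["joint_positions"].round(2),"F",o["contact_force"].round(1),"w",o["grip_width"])
E
python3 go.py -.118 -.023 .16
```

```text
clock: 9.9
position: [0.3808, 0.0622, 0.2314]
tool_rot: [0.682, 0.623, 0.281, -0.262]
contact_force: [-0.4, -0.2, -0.1]
grip_width: 0.0852
travel mm [-108.9   84.9  -13.1] rot [-0.0022 -0.0037 -0.0083] q [-0.42  0.14  2.11  0.76  1.31 -0.7 ] F [-0.4 -0.2 -0.1] w 0.0852265075877249
```

```bash
python3 -m handwheel '[{"travel":[-21.8,17,-2.6],"angular":[0,0,0]},{"travel":[-21.8,17,-2.6],"angular":[0,0,0]},{"travel":[-21.8,17,-2.6],"angular":[0,0,0]},{"travel":[-21.8,17,-2.6],"angular":[0,0,0]},{"travel":[-21.8,17,-2.6],"angular":[0,0,0]},{"travel":[-14.4,0,14.4],"angular":[0,0,0]},{"travel":[-14.4,0,14.4],"angular":[0,0,0]},{"travel":[-14.4,0,14.4],"angular":[0,0,0]},{"travel":[-7,0,7],"angular":[0,0,0]},{"travel":[0,0,0],"angular":[0,0,0]}]'
python3 go.py -.118 -.023 .038
python3 - <<'E'
from h import *
a=eyes.read_camera("top")[110:290,220:460,::-1];b=eyes.read_camera("scene")[170:350,200:440,::-1]
cv2.imwrite("pics/p4.png",cv2.resize(np.hstack([a,b]),None,fx=1.66,fy=1.66))
E
```

```text
clock: 10.9
position: [0.4588, -0.0282, 0.0941]
tool_rot: [0.679, 0.625, 0.281, -0.261]
contact_force: [1.0, -0.5, -0.3]
grip_width: 0.0857
travel mm [-39.6  -1.   35.7] rot [-0.003  -0.0024 -0.001 ] q [-0.52  0.5   2.03  0.77  1.16 -0.96] F [ 1.  -0.5 -0.3] w 0.08568204864533296
```

View pics/p4.png

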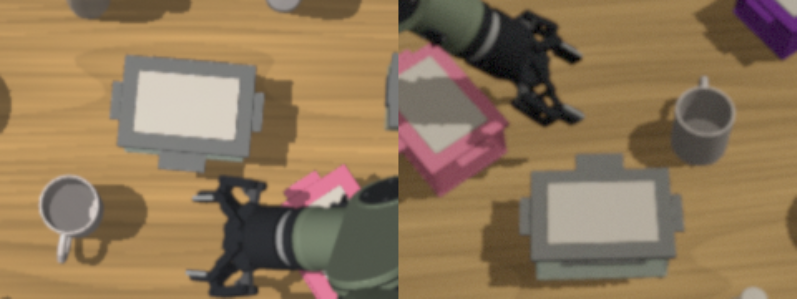

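Run:
```python
from h import *
im=cv2.imread("pics/p4.png"); a=im[160:299,170:310]; b=im[0:139,480:620]
o=sensors.observe();R=None
from scipy.spatial.transform import Rotation as Rn
R=Rn.from_quat(o["tool_rot"])
for n,(u0,v0) in(("top",(220,110)),):
  for k in([0,.05,.004],[0,-.05,.004],[0,.05,-.02],[0,0,-.056]):
    p=(proj(n,o["position"]+R.apply(k))-[u0,v0])*1.66-[170,160]; p=p.round().astype(int); cv2.circle(a,tuple(map(int,p)),1,(0,255,0),-1)
for k in([0,.05,.004],[0,-.05,.004],[0,.05,-.02],[0,0,-.056]):
    p=(proj("scene",o["position"]+R.apply(k))-[200,170])*1.66+[398-480,0]; cv2.circle(b,tuple(int(i) for i in p.round()),1,(0,255,0),-1)
v=cv2.convertScaleAbs(cv2.resize(np.hstack([a,b]),None,fx=2.8,fy=2.8,interpolation=cv2.INTER_CUBIC),alpha=1.5,beta=30);cv2.imwrite("pics/p5.png",v)
```

```text
(no output)
```

View pics/p5.png

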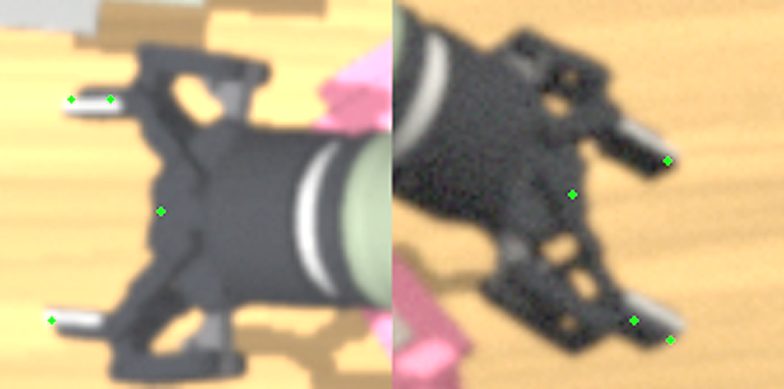

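The crop shows the thin finger pads where predicted, with tips about 2 mm nearer the axis. The linkage bulges about 24 mm outward from 30 mm behind the tip, so it would foul the lid's front edge. I'll yaw the tool 30° so it comes in from the front-right, and recheck reach.

```bash
cat >> ik.py <<'E'
W=-.5236
def tool(a):
    h=ey*np.cos(W)-ex*np.sin(W); s=ex*np.cos(W)+ey*np.sin(W); z=h*np.sin(a)-np.array([0,0,np.cos(a)]); return Rn.from_matrix(np.c_[np.cross(s,z),s,z])
def tcp(x,y,z,a): return np.r_[O,0]+ex*x+ey*y+[0,0,z]-tool(a).apply([0,.048,.004])
E
python3 - <<'E'
from ik import *
q=sensors.observe()["joint_positions"]
for x,z in((-.118,.095),(-.118,.038),(-.078,.038),(-.045,.13),(.052,.171),(.08,.171)):
    q,c=ik(tcp(x,-.018,z,.785),tool(.785),q); print(x,z,q.round(2),"%.0e"%c)
E
python3 go.py -.125 -.018 .095
```

```text
-0.118 0.095 [-0.55  0.36  2.34  1.21  0.85 -0.97] 4e-24
-0.118 0.038 [-0.55  0.49  2.4   1.38  0.8  -1.21] 7e-20
-0.078 0.038 [-0.51  0.51  2.31  1.36  0.8  -1.13] 2e-16
-0.045 0.13 [-0.48  0.37  2.15  1.12  0.89 -0.74] 6e-20
0.052 0.171 [-0.41  0.42  1.9   1.02  0.95 -0.49] 4e-17
0.08 0.171 [-0.39  0.46  1.84  1.01  0.95 -0.45] 7e-18
travel mm [20.9 -1.9 17.5] rot [-0.3709 -0.0021  0.3708] q [-0.52  0.49  2.02  0.77  1.16 -0.96] F [-0.6 -0.2  1. ] w 0.08515447702487818
```

```bash
python3 -m handwheel '[{"travel":[0,0,0],"angular":[-0.0927,0,0.0927]},{"travel":[0,0,0],"angular":[-0.0927,0,0.0927]},{"travel":[0,0,0],"angular":[-0.0927,0,0.0927]},{"travel":[0,0,0],"angular":[-0.0927,0,0.0927]},{"travel":[0,0,0],"angular":[0,0,0]}]'
python3 go.py -.125 -.018 .038
python3 go.py -.078 -.018 .038
```

```text
clock: 11.5
position: [0.4573, -0.0276, 0.0959]
tool_rot: [0.819, 0.427, 0.34, -0.179]
contact_force: [-0.5, 0.7, -0.2]
grip_width: 0.0854
travel mm [-22.9 -12.6  55.1] rot [-0.0009 -0.0028 -0.002 ] q [-0.57  0.38  2.28  1.16  0.88 -0.92] F [-0.5  0.7 -0.2] w 0.08541410243208458
travel mm [-6.2 28.  71.7] rot [-0.0009 -0.0028 -0.002 ] q [-0.57  0.38  2.28  1.16  0.88 -0.92] F [-0.5  0.7 -0.2] w 0.08541410243208458
```

```bash
python3 -m handwheel '[{"travel":[-5.1,-2.5,11.6],"angular":[0,0,0]},{"travel":[-5.1,-2.5,11.6],"angular":[0,0,0]},{"travel":[-5.1,-2.5,11.6],"angular":[0,0,0]},{"travel":[-5.1,-2.5,11.6],"angular":[0,0,0]},{"travel":[-5.1,-2.5,11.6],"angular":[0,0,0]},{"travel":[0,0,0],"angular":[0,0,0]}]'
python3 -m handwheel '[{"travel":[3.4,8.1,3.3],"angular":[0,0,0]},{"travel":[3.4,8.1,3.3],"angular":[0,0,0]},{"travel":[3.4,8.1,3.3],"angular":[0,0,0]},{"travel":[3.4,8.1,3.3],"angular":[0,0,0]},{"travel":[3.4,8.1,3.3],"angular":[0,0,0]},{"travel":[0,0,0],"angular":[0,0,0]}]'
python3 go.py -.078 -.018 .034
python3 - <<'E'
from h import *
a=eyes.read_camera("top")[140:260,260:420,::-1];b=eyes.read_camera("scene")[200:320,220:380,::-1]
cv2.imwrite("pics/p6.png",cv2.convertScaleAbs(cv2.resize(np.hstack([a,b]),None,fx=2.5,fy=2.5,interpolation=cv2.INTER_CUBIC),alpha=1.4,beta=20))
E
```

```text
clock: 12.1
position: [0.463, -0.0026, 0.0355]
tool_rot: [0.818, 0.429, 0.34, -0.179]
contact_force: [-0.3, 0.6, 0.1]
grip_width: 0.0851
clock: 12.7
position: [0.5106, -0.0069, 0.0366]
tool_rot: [0.818, 0.428, 0.34, -0.178]
contact_force: [-0.8, -0.2, -0.3]
grip_width: 0.0852
travel mm [-0.5 -4.  -0.9] rot [ 0.0009 -0.003   0.0003] q [-0.47  0.54  2.24  1.35  0.8  -1.06] F [-0.8 -0.2 -0.3] w 0.08519400327390594
```

View pics/p6.png

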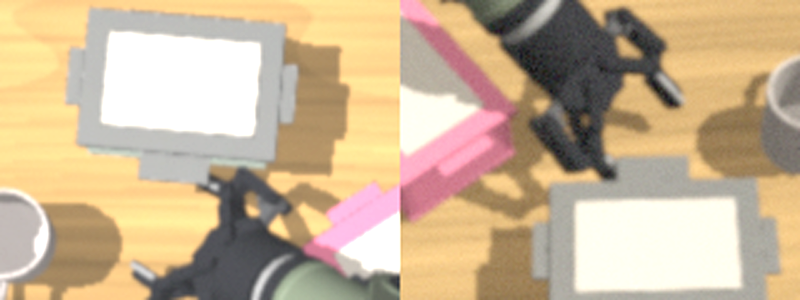

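The finger is under the tab's right front corner at crop (208,183), touching nothing (force about 0). Now lifting along the arc.

```bash
python3 -m handwheel '[{"travel":[4.9,0.2,-4.7],"angular":[0,0,0]},{"travel":[4.9,0.2,-4.7],"angular":[0,0,0]},{"travel":[4.9,0.2,-4.7],"angular":[0,0,0]},{"travel":[4.9,0.2,-4.7],"angular":[0,0,0]},{"travel":[4.9,0.2,-4.7],"angular":[0,0,0]},{"travel":[5.4,1.7,-4],"angular":[0,0,0]},{"travel":[5.4,1.7,-4],"angular":[0,0,0]},{"travel":[5.4,1.7,-4],"angular":[0,0,0]},{"travel":[5.4,1.7,-4],"angular":[0,0,0]},{"travel":[5.4,1.7,-4],"angular":[0,0,0]}]'
python3 - <<'E'
from h import *
a=eyes.read_camera("top")[120:260,260:420,::-1];b=eyes.read_camera("scene")[180:320,220:380,::-1]
cv2.imwrite("pics/p7.png",cv2.convertScaleAbs(cv2.resize(np.hstack([a,b]),None,fx=2.5,fy=2.5,interpolation=cv2.INTER_CUBIC),alpha=1.4,beta=20))
print(sensors.observe()["contact_force"])
E
```

```text
clock: 13.8
position: [0.5203, -0.0075, 0.104]
tool_rot: [0.818, 0.428, 0.34, -0.178]
contact_force: [0.2, -0.9, -0.6]
grip_width: 0.0856
[-0.34086303 -0.45830217  0.77698917]
```

View pics/p7.png

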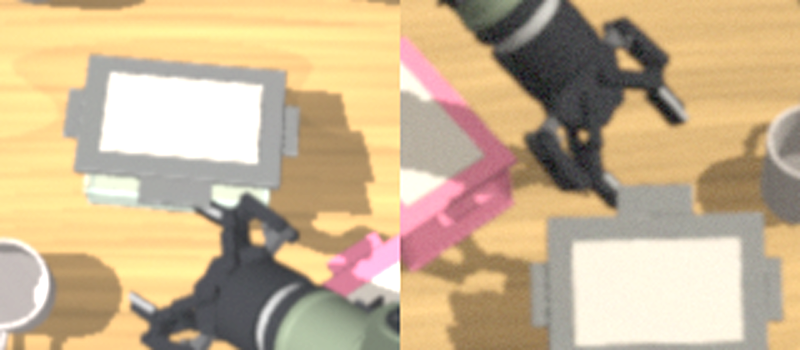

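The lid is rising, with glass visible below it. The fingertip is under the tab's right edge at crop (203,207). I'll continue the arc, shifting 8 mm further under the tab.

```bash
python3 -m handwheel '[{"travel":[6.5,2.4,-2.4],"angular":[0,0,0]},{"travel":[6.5,2.4,-2.4],"angular":[0,0,0]},{"travel":[6.5,2.4,-2.4],"angular":[0,0,0]},{"travel":[6.5,2.4,-2.4],"angular":[0,0,0]},{"travel":[6.5,2.4,-2.4],"angular":[0,0,0]},{"travel":[6.5,2.4,-2.4],"angular":[0,0,0]}]'
python3 -m handwheel '[{"travel":[5.3,4.8,-1.3],"angular":[0,0,0]},{"travel":[5.3,4.8,-1.3],"angular":[0,0,0]},{"travel":[5.3,4.8,-1.3],"angular":[0,0,0]},{"travel":[5.3,4.8,-1.3],"angular":[0,0,0]},{"travel":[5.3,4.8,-1.3],"angular":[0,0,0]},{"travel":[5.3,4.8,-1.3],"angular":[0,0,0]}]'
python3 - <<'E'
from h import *
a=eyes.read_camera("top")[100:260,260:420,::-1];b=eyes.read_camera("scene")[180:340,220:380,::-1]
cv2.imwrite("pics/p8.png",cv2.convertScaleAbs(cv2.resize(np.hstack([a,b]),None,fx=2.5,fy=2.5,interpolation=cv2.INTER_CUBIC),alpha=1.4,beta=20))
print(sensors.observe()["contact_force"])
E
```

```text
clock: 14.5
position: [0.5419, -0.0012, 0.1418]
tool_rot: [0.818, 0.428, 0.34, -0.178]
contact_force: [0.3, -0.6, -0.8]
grip_width: 0.0857
clock: 15.1
position: [0.5755, -0.0041, 0.1695]
tool_rot: [0.819, 0.428, 0.34, -0.178]
contact_force: [-0.1, 0.4, -0.5]
grip_width: 0.0854
[-0.42766669 -0.32537599 -0.31243272]
```

View pics/p8.png

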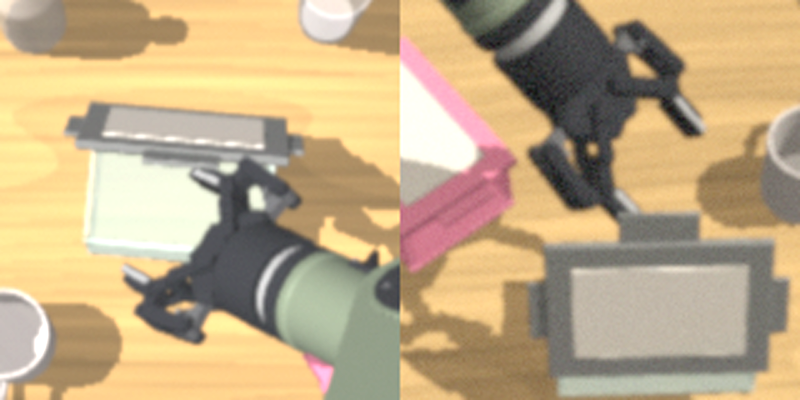

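The lid is about 65–70° up, with the finger on the tab's underside. Continuing past vertical.

```bash
python3 -m handwheel '[{"travel":[4,5.2,0.3],"angular":[0,0,0]},{"travel":[4,5.2,0.3],"angular":[0,0,0]},{"travel":[4,5.2,0.3],"angular":[0,0,0]},{"travel":[4,5.2,0.3],"angular":[0,0,0]},{"travel":[4,5.2,0.3],"angular":[0,0,0]}]'
python3 -m handwheel '[{"travel":[2.4,4.8,1.5],"angular":[0,0,0]},{"travel":[2.4,4.8,1.5],"angular":[0,0,0]},{"travel":[2.4,4.8,1.5],"angular":[0,0,0]},{"travel":[2.4,4.8,1.5],"angular":[0,0,0]},{"travel":[2.4,4.8,1.5],"angular":[0,0,0]},{"travel":[2.4,4.8,1.5],"angular":[0,0,0]}]'
python3 -m handwheel '[{"travel":[1.5,4.3,2],"angular":[0,0,0]},{"travel":[1.5,4.3,2],"angular":[0,0,0]},{"travel":[1.5,4.3,2],"angular":[0,0,0]},{"travel":[1.5,4.3,2],"angular":[0,0,0]},{"travel":[1.5,4.3,2],"angular":[0,0,0]},{"travel":[1.5,4.3,2],"angular":[0,0,0]},{"travel":[0,0,0],"angular":[0,0,0]},{"travel":[0,0,0],"angular":[0,0,0]}]'
python3 - <<'E'
from h import *
a=eyes.read_camera("top")[60:260,260:420,::-1];b=eyes.read_camera("scene")[180:380,220:380,::-1]
cv2.imwrite("pics/p9.png",cv2.convertScaleAbs(cv2.resize(np.hstack([a,b]),None,fx=2.5,fy=2.5,interpolation=cv2.INTER_CUBIC),alpha=1.4,beta=20))
print(sensors.observe()["contact_force"])
E
```

```text
clock: 15.7
position: [0.6056, -0.0065, 0.1825]
tool_rot: [0.819, 0.428, 0.34, -0.178]
contact_force: [0.1, -0.3, -1.4]
grip_width: 0.0856
clock: 16.3
position: [0.6386, -0.0094, 0.1861]
tool_rot: [0.819, 0.428, 0.34, -0.178]
contact_force: [-1.0, -0.0, 0.4]
grip_width: 0.0855
clock: 17.1
position: [0.6677, -0.0118, 0.1839]
tool_rot: [0.818, 0.428, 0.34, -0.178]
contact_force: [-0.6, -0.0, -0.3]
grip_width: 0.0854
[-0.19563738 -0.75039456  0.21997778]
```

View pics/p9.png

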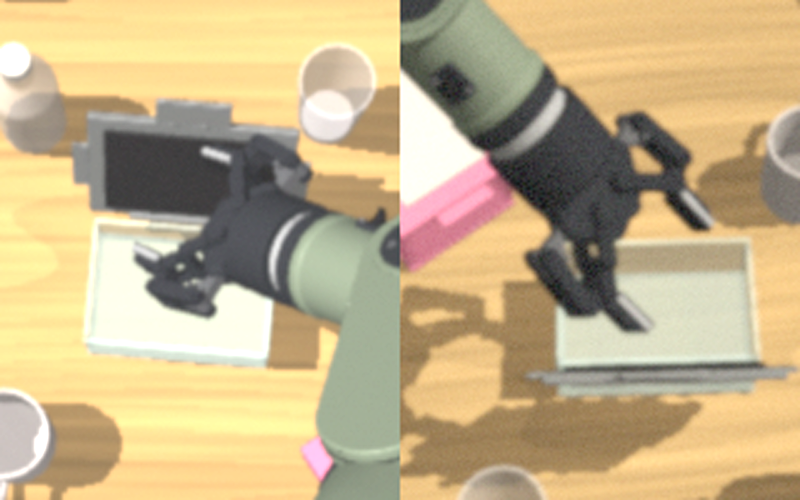

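The lid lies fully back, with its underside visible in the top view at crop (160,165), and the robot reads no force. Now retreating and making a last check.

```bash
python3 -m handwheel '[{"travel":[-3.5,-8.7,-3.5],"angular":[0,0,0]},{"travel":[-7,-17,-7],"angular":[0,0,0]},{"travel":[-7,-17,-7],"angular":[0,0,0]},{"travel":[-7,-17,-7],"angular":[0,0,0]},{"travel":[-7,-17,-7],"angular":[0,0,0]},{"travel":[7,-17,-21],"angular":[0,0,0]},{"travel":[7,-17,-21],"angular":[0,0,0]},{"travel":[7,-17,-21],"angular":[0,0,0]},{"travel":[7,-17,-21],"angular":[0,0,0]},{"travel":[0,0,0],"angular":[0,0,0]}]'
python3 - <<'E'
from h import *
a=eyes.read_camera("top");b=eyes.read_camera("scene")
cv2.imwrite("pics/p10.png",cv2.resize(np.hstack([a[60:300,140:540],b[120:420,60:560][::1].copy()[:240,:400]])[:,:,::-1],None,fx=1,fy=1))
cv2.imwrite("pics/s10.png",b[:,:,::-1])
v0=cv2.imread("pics/top0.png").astype(int); d=np.abs(a[:,:,::-1].astype(int)-v0).max(2)
for n,(u,v,w) in dict(bowl=(178,168,28),tumbler=(394,95,18),soap=(268,98,18),small=(478,166,26),jar=(541,238,20),spoon=(130,240,20)).items(): print(n,d[v-w:v+w,u-w:u+w].mean().round(1))
print(sensors.observe()["contact_force"])
E
```

```text
clock: 18.2
position: [0.4993, 0.0018, 0.2655]
tool_rot: [0.818, 0.428, 0.341, -0.177]
contact_force: [-0.5, -0.1, 0.2]
grip_width: 0.0852
bowl 19.3
tumbler 16.9
soap 16.7
small 14.2
jar 17.0
spoon 17.6
[ 0.09456836 -0.04427606 -0.11338551]
```

The picture limit is reached, so I'll do the last check numerically.

Run:
```python
from ik import *
a=eyes.read_camera("top")[:,:,::-1].copy();v0=cv2.imread("pics/top0.png");s3=cv2.imread("pics/s3.png");s=cv2.imread("pics/s10.png")
def shift(A,B,u,v,w,m=8):
    r=cv2.matchTemplate(B[v-w-m:v+w+m,u-w-m:u+w+m],A[v-w:v+w,u-w:u+w],cv2.TM_CCOEFF_NORMED);_,c,_,p=cv2.minMaxLoc(r);return p[0]-m,p[1]-m,round(c,2)
for n,(u,v,w) in dict(bowl=(178,168,30),tumbler=(394,95,20),soap=(268,98,22),small=(478,166,28),jar=(541,238,22),spoon=(130,240,30)).items(): print(n,shift(v0,a,u,v,w))
print("cup vs after push (scene)",shift(s3,s,385,252,26),"container front wall (scene)",shift(s3,s,318,330,8))
O3=np.r_[O,0]
for th in(1.57,1.7,1.85,2.0):
    X=O3+ex*(.059-.142*np.cos(th))+[0,0,.066+.142*np.sin(th)]; print(th,"tab end px",proj("top",X).round(1))
X=O3+ex*.1; g=cv2.cvtColor(a,cv2.COLOR_BGR2HSV); c=int(proj("top",O3+ex*.118+[0,0,.195])[0]); print("col",c,"sat rows 80-130 step 2",g[80:130:2,c,1].tolist())
```

```text
bowl (0, 0, 1.0)
tumbler (0, 0, 0.98)
soap (0, 0, 1.0)
small (0, 0, 1.0)
jar (0, 0, 1.0)
spoon (0, 0, 1.0)
cup vs after push (scene) (0, 0, 0.99) container front wall (scene) (-5, 1, 0.58)
1.57 tab end px [335.7 129.5]
1.7 tab end px [336.5 120.3]
1.85 tab end px [337.5 110.5]
2.0 tab end px [338.4 101.6]
col 338 sat rows 80-130 step 2 [127, 128, 128, 128, 125, 125, 126, 128, 128, 127, 68, 8, 3, 6, 6, 3, 6, 4, 14, 24, 16, 17, 9, 16, 16]
```

```bash
python3 -c "
from plant import finish_job; print(finish_job())"
```

```text
the job is handed in; nothing more can be done
None
```

I pushed the cup along the plank to the left (+y) with a half-open finger cradle. Then I hooked one fingertip under the tab's right edge and lifted the lid along its arc until it fell back. The job was handed in at about 18 s of the 51 s.

What the last checks showed:
- **Cup:** it stands upright at y ≈ +0.140 m in the container's frame (over 0.110 m needed). It had not moved since the push.
- **Lid:** the tab's end is at image row 100, which fits an angle of about 2.0 rad, fully back.
- **Bystanders:** none of the six shifted in the top view (0 px).
- **Robot:** it is clear of everything, with a force reading near 0.

Two checks fell short:
- **Container position:** the image match on its wall was inconclusive (correlation 0.58, −5 px), because the opened lid changes that patch. The view taken after the flip showed it standing about where it was, within a few pixels.
- **Final picture:** it could not be viewed because the limit was reached, so the final state was checked only by numbers.

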